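# Turn the display carousel to the sugar pot

### The job

On the sale table, push the wooden turntable round by the posts on its rim until the lidded sugar pot with the round knob stands at the front, centred straight behind the price card. Only push with the fingertips or the outside of the fingers: never touch, lift or upset the goods standing on the turntable, and do not disturb the mug and the jar beside it. Leave the turntable at rest, with everything standing upright.

Things in the scene. Friction and masses are not known exactly. Their poses are not given: they have to be found in the camera images.
- stand: fixed steel foot, 190 mm across. Origin on the tabletop, on the turning axis; z up. Its -x axis is the front (within 30 degrees of world -x, so roughly towards the robot): there a low bar carries a fixed sloping holder with a blank white price card (70 mm wide, 46 mm deep), lying 165 to 215 mm from the axis, up to 36 mm high.
- platter: wooden turntable, 300 mm across, top 40 mm above the table. Origin on the axis at its underside (z 25 mm). Turns over a full turn both ways about z; friction of about 1.2 N at the rim holds it where it is left. Six round posts, 16 mm thick, stand on it at radius 135 mm, at 0, 60, 120.. degrees from its own x axis (turning with it), tops 95 mm above the table. Fingers fit between the posts.
- sugar_pot: round white ceramic sugar pot, 60 mm across the belly, 64 mm high, with a domed lid drawn in to a small round knob 20 mm across on top; one piece. Loose on the turntable, about 60 mm from the axis, carried round with it. Origin: centre of its underside; z up.
- bowl: small open white ceramic bowl, 66 mm across the rim, 42 mm high. Loose on the turntable, about 60 mm from the axis. Origin: centre of its underside; z up.
- tin: straight round closed tin with a paper band, 56 mm across, 58 mm high, flat top. Loose on the turntable, about 60 mm from the axis. Origin: centre of its underside; z up.
- mug: ceramic mug with a side handle, 80 mm across, 90 mm high, loose on the table beside the stand, 200 mm or more from the axis. Origin: centre of its underside; z up.
- jar: closed glass jar with a metal cap, 72 mm across, 100 mm high, loose on the table beside the stand, 200 mm or more from the axis. Origin: centre of its underside; z up.
There are look-alikes about, which are no part of the job. What is meant by the mug is not green or purple, and is the smaller of those in its own colour.

How it is judged:
By the outcome, as a careful person would: the job done as asked, in the order asked, and still so for the second after the job is handed in, with the robot touching nothing.
It also fails if it takes over 64 s, if anything falls off the work surface, if the arm or the gripper's body presses on something with over 40 N, if the wrist force passes 120 N, or if a joint passes its speed limit or range.

### The arm

A 6-joint arm with a two-finger parallel gripper is mounted at the origin on the work surface. World frame = base frame: x ahead of the robot, y to its left, z up, the work surface at z = 0. Lengths are in m, angles in degrees, forces in N, time in s.
With the tool pointing down it reaches from about 0.225 to 0.725 m from the base axis. Payload 3.1 kg.
Tool frame: the origin (TCP) lies at the very end of the fingers, on their centre line; the grasp point (between the pads) lies 19 mm behind it; z points along the fingers, y is the line along which they close (so a half turn about z gives the same grasp; the last joint's range is limited). The gripper opens to 85 mm and grips with 20 to 120 N. Pads are 22 mm wide; open, the fingers measure 114 mm over their backs; the gripper's body (76 mm by 85 mm) begins 54 mm behind the grasp point. The pads swing forward as they close: fully open they stand 13 mm farther back than shut.
Start: joints at [-80.718, 2.75, 5.684, 92.934, 0, 82.678], TCP at [0.15, -0.503, 0.231] pointing down, gripper open.
Joint ranges: [-166.93, 166.93], [-56.73, 111.36], [-69.38, 81.34], [-121.58, 131.49], [-85.45, 84.26], [-180, 180]. Speed limits (degrees/s): [159.86, 159.86, 180, 180, 180, 180].

### API

Orientations are given as [roll, pitch, yaw] about the fixed x, y, z axes, in that order (R = Rz(yaw) Ry(pitch) Rx(roll)).
In Python, from rig import * gives the robot as it stands.
- The arm moves only by the shell command python3 -m crank 'ROWS' [FORCE]. ROWS is JSON, a list of rows, each an object with "hand": the finger opening in cm, from 0 to 8.54; "dp": the shift along the tool's x, y, z in cm, a list of three; "twist": the turn about the tool's z in rad. A call has 1 to 8 rows; each row shifts and turns the commanded pose from where the row before left it, along the tool's axes as they then stand; what a row does not reach is not made up. A row lasts 1/10 s, in which the tool goes at most 50 mm and 8.59 degrees, less where a joint would pass 70% of its speed; a pose out of reach is approached as far as the arm can. A call with a gripper value outside its range is refused whole. The fingers move at their own pace and stop on an object; FORCE is the grip in N (left out, the last holds). Time passes only in rows, so rows that do not move let the fingers close. It gives the time, the measured TCP pose, the force, the opening and the grip force at its end, in the units of the state.
- read_state(): the state, without advancing time (a new reading comes with each control period).
- grab_frame(name): name is "side" or "top" or "wrist"; returns a dict with "frame" (400x640x3 uint8, red, green, blue), "intrinsics" (3x3 intrinsics, pixels), "pose" (4x4, takes a point from camera to world coordinates). Camera axes: x right, y down, z forward; pixel columns grow to the right and rows downward; lengths in m; the calibration is good to about 2 mm. A picture is of the moment at which its call begins. There is no depth.
- finish_job(): hands the job in; it is judged then, once.
Trained networks look in a picture, given as the dict that the camera call returned (one of the last four; its "shot" number tells which), for a name from the list of things; names that differ only in an ending like _2 or _b are one class to them, and where a whole thing is asked for, a point or a joint stands for the part that bears it (a point fixed in the world has none). Each returns a list of dicts, best first, with "p" (0 to 1); they miss things now and then, are a little off and sometimes report something else, mostly with a low value. They report only what shows in the picture. A call takes as long as a camera call. They do not tell look-alikes from the thing itself.
- recognise(target, picture): "rect" ([left, top, right, bottom] in pixels, round what is visible of it).
The state is a dict: "t": time; "joint_positions": joint angles; "dq": joint speeds; "tau": joint torques, N m; "eef_pos": TCP position; "tcp_rot": TCP orientation; "wrist_force": force on the tool from outside, world axes, zero at the start; "moment": the same for the moment, N m; "grip_width": finger opening in m; "finger_force": force on a finger pad.
Only numpy, scipy, OpenCV 4.12 (cv2) and the standard library are available. Lean on these libraries where they do the work, as an engineer would, in place of code of your own. Each camera call takes 0.05 s, during which the arm holds its last target. There are 200 camera calls.

## Working session

There is one attempt and no reset: what is moved stays moved. The work goes in short steps, Python scripts to look and compute and a shell command to move; the robot and the scene stay as the last step left them, time stands still between calls to the robot, and variables do not carry over. Pictures are saved under pics/ and viewed, at most 10 in all, crops included, and the job is handed in when it is done.

```bash
mkdir -p pics; cat > h.py <<'E'
from rig import *
import numpy as np, cv2
def save(f,n): cv2.imwrite(f'pics/{n}.png',cv2.cvtColor(f['frame'],cv2.COLOR_RGB2BGR))
def ray(f,u,v,z):
    K=np.array(f['intrinsics']);T=np.array(f['pose'])
    d=T[:3,:3]@np.linalg.solve(K,[u,v,1]);o=T[:3,3]
    return o+d*(z-o[2])/d[2]
def proj(f,P):
    K=np.array(f['intrinsics']);T=np.array(f['pose'])
    c=T[:3,:3].T@(np.array(P,float).reshape(-1,3)-T[:3,3]).T
    q=K@c; return (q[:2]/q[2]).T
E
python3 - <<'E'
from h import *
s=read_state();print(s['t'],s['eef_pos'],s['tcp_rot'])
for n in('top','side'):
    f=grab_frame(n);save(f,n+'0');print(n,np.round(np.array(f['pose']),3).tolist())
    for o in('stand','platter','sugar_pot','bowl','tin','mug','jar'):
        for r in recognise(o,f)[:4]: print(o,round(r['p'],2),np.round(r['rect']))
E
```

```text
0.0 [ 0.14990237 -0.50248367  0.23007854] [-1.79860994e+02 -1.74148039e-02  1.66050026e+01]
top [[-0.018, -0.974, 0.227, 0.098], [-1.0, 0.017, -0.008, 0.089], [0.004, -0.227, -0.974, 1.574], [0.0, 0.0, 0.0, 1.0]]
stand 0.7 [279. 116. 371. 230.]
platter 0.56 [275. 111. 371. 209.]
sugar_pot 0.5 [299. 149. 316. 165.]
bowl 0.63 [319. 130. 337. 150.]
tin 0.72 [337. 151. 354. 170.]
mug 0.91 [232. 132. 267. 163.]
mug 0.89 [194. 104. 220. 140.]
mug 0.67 [182. 185. 231. 225.]
mug 0.56 [215. 273. 276. 314.]
jar 0.96 [380. 174. 405. 198.]
jar 0.59 [332. 152. 351. 170.]
side [[-0.986, -0.114, 0.125, 0.282], [-0.169, 0.664, -0.728, 0.94], [-0.0, -0.739, -0.674, 0.845], [0.0, 0.0, 0.0, 1.0]]
stand 0.68 [228. 161. 338. 231.]
platter 0.59 [230. 158. 317. 227.]
sugar_pot 0.52 [255. 191. 275. 212.]
bowl 0.72 [245. 169. 265. 193.]
tin 0.64 [270. 163. 293. 185.]
mug 0.96 [379. 228. 428. 295.]
mug 0.69 [214. 222. 255. 263.]
mug 0.55 [269. 252. 312. 322.]
mug 0.55 [166. 260. 212. 303.]
jar 0.72 [303. 138. 324. 173.]
```

View pics/top0.png

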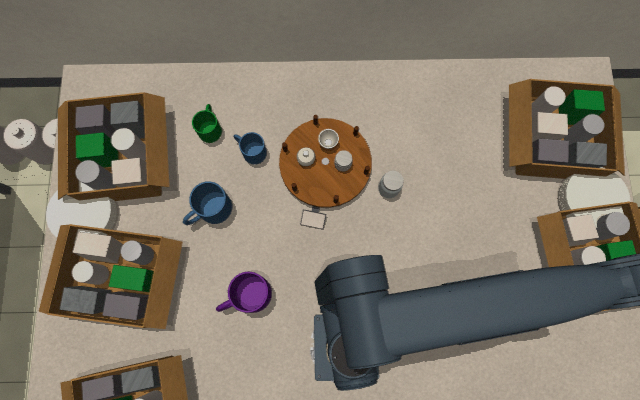

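View pics/side0.png

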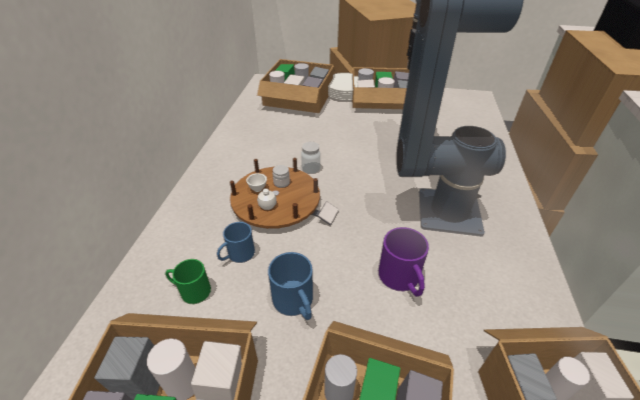

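The top view shows the turntable centred near (325,162), the pot at (306,156), the card at (313,219), the small blue mug at (252,148) and the jar at (392,184). The dark posts ring the rim. Next I'll measure these.

```bash
cat > meas.py <<'E'
from h import *
from scipy.optimize import least_squares
def posts(f,lo=None):
    """fit axis xy and post phase to dark-blob pixels by projecting post model"""
    g=f['frame'].astype(int); m=((g.max(2)<75)).astype(np.uint8)
    n,l,st,c=cv2.connectedComponentsWithStats(m)
    return [(c[i],st[i]) for i in range(1,n) if 12<st[i][4]<400]
def fit(f,blobs,zm=0.07,x0=(0.46,0.05,0)):
    # blob centroids ~ mid-height of the posts
    pts=np.array([ray(f,*b,zm)[:2] for b in blobs])
    best=None
    for ph in range(0,60,10):
        def res(p):
            a=np.arctan2(pts[:,1]-p[1],pts[:,0]-p[0]); k=np.round((a-p[2])/(np.pi/3))
            t=p[2]+k*np.pi/3
            return (pts-p[:2]-.135*np.c_[np.cos(t),np.sin(t)]).ravel()
        r=least_squares(res,[pts[:,0].mean(),pts[:,1].mean(),np.radians(ph)])
        if best is None or r.cost<best.cost: best=r
    return best.x,np.abs(best.fun).max()
E
python3 - <<'E'
from meas import *
f=grab_frame('top')
B=[b for b in posts(f) if 270<b[0][0]<380 and 105<b[0][1]<215]
for c,s in B: print(np.round(c,1),s)
p,e=fit(f,[c for c,s in B]);print('axis',p[:2],'phase',np.degrees(p[2])%60,'err',e)
for z in(.04,): print('platter ctr from rect',[ray(f,u,v,z)[:2] for u,v in((279,163),(371,163),(325,209))])
def rep(n,u,v,z):
    q=ray(f,u,v,z)[:2];d=q-p[:2];print(n,q,'r',np.hypot(*d),'ang',np.degrees(np.arctan2(d[1],d[0])))
rep('pot',306.5,157,.07);rep('bowl',328,139,.07);rep('tin',344,160,.08);rep('card',313,219,.03);rep('mug',254,148,.045);rep('jar',392,185,.06)
s=f['frame'][95:245,225:425];
cv2.imwrite('pics/z.png',cv2.cvtColor(cv2.resize(s,None,fx=4,fy=4,interpolation=cv2.INTER_CUBIC),cv2.COLOR_RGB2BGR))
E
```

```text
[315.5 120.9] [313 117   6   8  31]
[355.2 131.9] [353 128   5   8  29]
[285. 148.] [283 144   5   8  30]
[329. 148.] [320 144  18   8  40]
[343.7 170.2] [337 168  14   5  15]
[366.1 171.5] [364 168   5   8  28]
[294.2 188.1] [292 185   5   7  25]
[335.6 200.4] [334 197   5   7  24]
[339.  204.5] [332 202  15   5  15]
[315.2 206.9] [312 205   8   5  25]
[313.8 210.8] [310 210   8   3  13]
axis [0.56105263 0.07337107] phase 10.567442342179422 err 0.06538331520756477
platter ctr from rect [array([0.57140979, 0.19720081]), array([ 0.56631525, -0.09870736]), array([0.4177865 , 0.05261546])]
pot [0.58046493 0.10813736] r 0.039818738243579205 ang 60.82249592309856
bowl [0.63938293 0.03875181] r 0.0856395340968532 ang -23.843760553817432
tin [ 0.56538891 -0.00949779] r 0.08298224224358093 ang -87.00461572632672
card [0.38833935 0.09092248] r 0.17360278724571576 ang 174.19742728914986
mug [0.62178333 0.27744415] r 0.2129179158955375 ang 73.42736599650951
jar [ 0.48694523 -0.15920324] r 0.24409571329923185 ang -107.67394012377144
```

View pics/z.png

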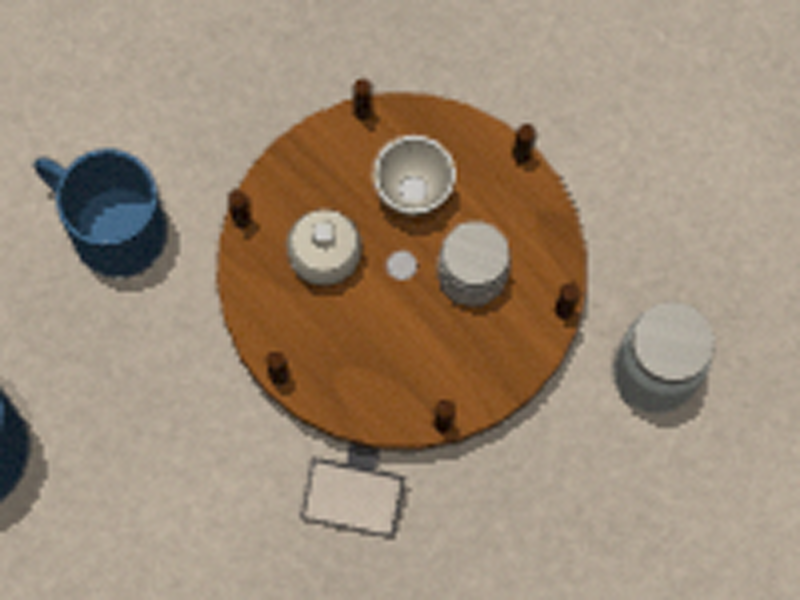

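The crop shows the hub at image (325.5,161), the pot's knob at (305.8,153), six posts, and the card at (313.5,219) below with the handle-side mug on the left and the jar on the right. I'll refit using only the six posts.

```bash
python3 - <<'E'
from meas import *
f=grab_frame('top')
B=[c for c,s in posts(f) if 270<c[0]<380 and 105<c[1]<202 and s[2]<8]
print(len(B))
p,e=fit(f,B,.07);print('axis',p[:2],'phase',np.degrees(p[2])%60,'err',e,'hub',ray(f,325.5,161.25,.042)[:2])
def rep(n,u,v,z):
    q=ray(f,u,v,z)[:2];d=q-p[:2];print(n,q.round(3),'r',np.hypot(*d).round(3),'ang',np.degrees(np.arctan2(d[1],d[0])).round(1))
rep('pot',306,157,.07);rep('knob',305.8,153,.1);rep('bowl',328,139,.08);rep('tin',344,158.5,.098);rep('mugc',252.5,147,.06);rep('jar',393.5,180.5,.1)
for u,v in((313.5,219),(303.5,210),(326,217.5),(323,229),(300,225)): rep('card',u,v,.03)
rep('arm',316,210,.01)
E
```

```text
5
axis [0.57052615 0.04885848] phase 12.688511830366307 err 0.0018649480001015073 hub [0.57409282 0.04761802]
pot [0.58 0.11] r 0.062 ang 80.7
knob [0.584 0.11 ] r 0.062 ang 77.6
bowl [0.636 0.039] r 0.066 ang -8.5
tin [ 0.565 -0.008] r 0.058 ang -95.9
mugc [0.62 0.28] r 0.237 ang 77.9
jar [ 0.491 -0.158] r 0.222 ang -111.1
card [0.388 0.089] r 0.187 ang 167.5
card [0.418 0.121] r 0.169 ang 154.9
card [0.392 0.05 ] r 0.178 ang 179.7
card [0.356 0.06 ] r 0.215 ang 177.0
card [0.37  0.132] r 0.217 ang 157.5
arm [0.421 0.081] r 0.153 ang 167.9
```

Axis is about (0.572, 0.048), the front is near 167.5° and the pot near 78.5°, so the platter has to turn about +89°. I'll push the post at 132.7° round the near side with closed fingers, first turning the tool to yaw ≈ 102°.

```bash
python3 -m crank '[{"hand":0,"dp":[0,0,0],"twist":-0.149},{"hand":0,"dp":[0,0,0],"twist":-0.149},{"hand":0,"dp":[0,0,0],"twist":-0.149},{"hand":0,"dp":[0,0,0],"twist":-0.149},{"hand":0,"dp":[0,0,0],"twist":-0.149},{"hand":0,"dp":[0,0,0],"twist":-0.149},{"hand":0,"dp":[0,0,0],"twist":-0.149},{"hand":0,"dp":[0,0,0],"twist":-0.149}]' 30
python3 -m crank '[{"hand":0,"dp":[0,0,0],"twist":-0.149},{"hand":0,"dp":[0,0,0],"twist":-0.149},{"hand":0,"dp":[0,0,0],"twist":0}]'
```

```text
t: 1.7
eef_pos: [0.15, -0.5031, 0.2313]
tcp_rot: [-180.0, 0.0, 85.3]
wrist_force: [-0.4, -0.2, -0.1]
grip_width: 0.0
finger_force: 0.0
t: 2.0
eef_pos: [0.15, -0.5031, 0.2313]
tcp_rot: [-180.0, -0.0, 102.0]
wrist_force: [0.7, 0.3, -0.4]
grip_width: -0.0001
finger_force: 0.0
```

```bash
python3 -m crank '[{"hand":0,"dp":[3.26,2.92,0],"twist":0},{"hand":0,"dp":[3.26,2.92,0],"twist":0},{"hand":0,"dp":[3.26,2.92,0],"twist":0},{"hand":0,"dp":[3.26,2.92,0],"twist":0},{"hand":0,"dp":[3.26,2.92,0],"twist":0},{"hand":0,"dp":[3.26,2.92,0],"twist":0},{"hand":0,"dp":[3.26,2.92,0],"twist":0},{"hand":0,"dp":[3.26,2.92,0],"twist":0}]'
python3 -m crank '[{"hand":0,"dp":[3.26,2.92,0],"twist":0},{"hand":0,"dp":[3.26,2.92,0],"twist":0},{"hand":0,"dp":[3.26,2.92,0],"twist":0},{"hand":0,"dp":[3.26,2.92,0],"twist":0},{"hand":0,"dp":[3.26,2.92,0],"twist":0},{"hand":0,"dp":[0,0,0],"twist":0}]'
python3 - <<'E'
from h import *
f=grab_frame('wrist');save(f,'w1')
E
```

```text
t: 2.8
eef_pos: [0.325, -0.198, 0.2316]
tcp_rot: [180.0, 0.1, 101.7]
wrist_force: [0.9, 0.1, 0.6]
grip_width: 0.0003
finger_force: 0.0
t: 3.4
eef_pos: [0.4349, -0.0055, 0.2311]
tcp_rot: [179.9, -0.1, 102.2]
wrist_force: [-0.3, -1.4, -0.8]
grip_width: 0.0001
finger_force: 0.0
```

View pics/w1.png

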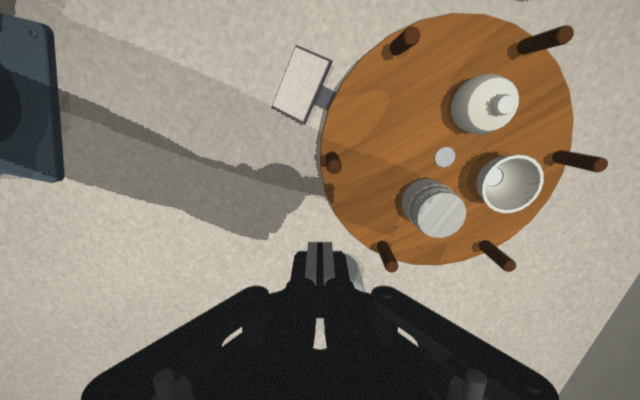

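The wrist view shows the whole platter: hub (445,157), pot knob (506,104), and card corners (297,47), (332,62), (306,124), (272,107). The post at (405,40) is the one to push.

```bash
python3 - <<'E'
from h import *
f=grab_frame('wrist')
h=ray(f,445,157,.042)[:2];print('hub',h)
def rep(n,u,v,z):
    q=ray(f,u,v,z)[:2];d=q-h;print(n,q.round(3),'r',np.hypot(*d).round(3),'ang',np.degrees(np.arctan2(d[1],d[0])).round(1))
rep('knob',506,104,.1);rep('belly',485,104,.07)
for u,v in((297,47),(332,62),(306,124),(272,107),(302,85)): rep('card',u,v,.026)
rep('neck',324,98,.015)
for u,v in((411,35),(565,35),(600,163),(511,265),(392,266),(337,162)): rep('post',u,v,.095)
rep('postbase',398,48,.04);rep('jar',355,280,.05)
E
```

```text
hub [0.57527408 0.04750418]
knob [0.586 0.11 ] r 0.064 ang 80.6
belly [0.583 0.11 ] r 0.063 ang 82.9
card [0.38  0.128] r 0.211 ang 157.6
card [0.421 0.121] r 0.171 ang 154.4
card [0.406 0.049] r 0.17 ang 179.5
card [0.363 0.06 ] r 0.213 ang 176.7
card [0.393 0.091] r 0.188 ang 166.7
neck [0.421 0.083] r 0.159 ang 167.2
post [0.483 0.147] r 0.136 ang 132.7
post [0.616 0.176] r 0.134 ang 72.5
post [0.705 0.079] r 0.133 ang 13.5
post [ 0.667 -0.05 ] r 0.134 ang -46.8
post [ 0.534 -0.08 ] r 0.133 ang -107.8
post [0.446 0.024] r 0.132 ang -169.8
postbase [0.487 0.147] r 0.133 ang 131.6
jar [ 0.511 -0.135] r 0.194 ang -109.4
```

```bash
python3 -m crank '[{"hand":0,"dp":[3.2,2.81,0],"twist":0},{"hand":0,"dp":[3.2,2.81,0],"twist":0},{"hand":0,"dp":[3.2,2.81,0],"twist":0},{"hand":0,"dp":[3.2,2.81,0],"twist":0},{"hand":0,"dp":[3.2,2.81,0],"twist":-0.05},{"hand":0,"dp":[0,0,3.5],"twist":0},{"hand":0,"dp":[0,0,3.5],"twist":0},{"hand":0,"dp":[0,0,0],"twist":0}]'
python3 - <<'E'
from h import *
f=grab_frame('wrist');save(f,'w2')
E
```

```text
t: 4.3
eef_pos: [0.5333, 0.1734, 0.1543]
tcp_rot: [-179.2, -0.0, 104.6]
wrist_force: [-1.1, -0.4, -0.8]
grip_width: 0.0004
finger_force: 0.0
```

View pics/w2.png

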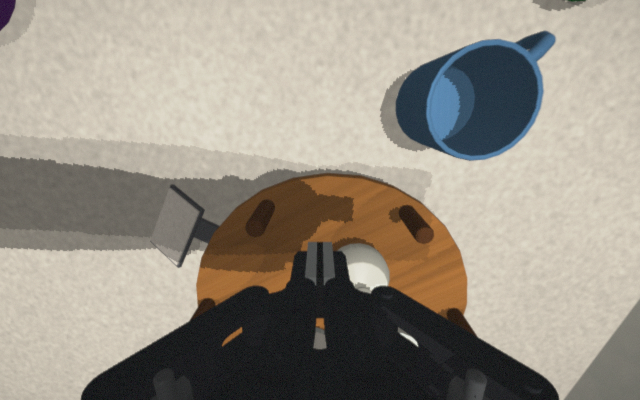

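The fingers hang over the rim between the two near posts, (262,217) and (417,222), clear of the pot and the mug. Going down.

```bash
python3 -m crank '[{"hand":0,"dp":[0.5,0,2],"twist":0},{"hand":0,"dp":[0,0,2.2],"twist":0},{"hand":0,"dp":[0,0,2.2],"twist":0},{"hand":0,"dp":[0,0,2.1],"twist":0},{"hand":0,"dp":[0,0,0],"twist":0},{"hand":0,"dp":[0,0,0],"twist":0}]'
python3 -c "
from h import *
s=read_state();print(s['eef_pos'],s['tcp_rot']);d=s['eef_pos'][:2]-np.array([.575,.0475]);print(np.hypot(*d),np.degrees(np.arctan2(d[1],d[0])))"
```

```text
t: 4.95
eef_pos: [0.5377, 0.1801, 0.0788]
tcp_rot: [179.8, 0.0, 104.7]
wrist_force: [0.2, -1.0, 0.9]
grip_width: 0.0001
finger_force: 0.0
[0.53772415 0.18005926 0.07876699] [1.79836912e+02 1.41332537e-02 1.04730928e+02]
0.13770057301888444 105.70605879748233
```

```bash
python3 -m crank '[{"hand":0,"dp":[0,0,1.2],"twist":0},{"hand":0,"dp":[-0.033,-0.959,0],"twist":-0.0698},{"hand":0,"dp":[-0.033,-0.959,0],"twist":-0.0698},{"hand":0,"dp":[-0.033,-0.959,0],"twist":-0.0698},{"hand":0,"dp":[-0.008,-0.48,0],"twist":-0.0349},{"hand":0,"dp":[-0.008,-0.48,0],"twist":-0.0349},{"hand":0,"dp":[-0.008,-0.48,0],"twist":-0.0349},{"hand":0,"dp":[-0.008,-0.48,0],"twist":-0.0349}]'
python3 -m crank '[{"hand":0,"dp":[-0.01,-0.6,0],"twist":-0.0436},{"hand":0,"dp":[-0.019,-0.72,0],"twist":-0.0524},{"hand":0,"dp":[-0.019,-0.72,0],"twist":-0.0524},{"hand":0,"dp":[-0.019,-0.72,0],"twist":-0.0524},{"hand":0,"dp":[-0.019,-0.72,0],"twist":-0.0524},{"hand":0,"dp":[-0.019,-0.72,0],"twist":-0.0524},{"hand":0,"dp":[-0.019,-0.72,0],"twist":-0.0524},{"hand":0,"dp":[-0.01,-0.6,0],"twist":-0.0436}]'
python3 - <<'E'
from h import *
s=read_state();d=s['eef_pos'][:2]-np.array([.575,.0475]);print(np.hypot(*d),np.degrees(np.arctan2(d[1],d[0])),s['tcp_rot'],s['eef_pos'])
f=grab_frame('wrist');save(f,'w3')
f=grab_frame('top');cv2.imwrite('pics/t3.png',cv2.cvtColor(cv2.resize(f['frame'][95:245,225:425],None,fx=4,fy=4,interpolation=cv2.INTER_CUBIC),cv2.COLOR_RGB2BGR))
E
```

```text
t: 5.75
eef_pos: [0.4945, 0.1609, 0.0657]
tcp_rot: [179.8, 0.1, 124.9]
wrist_force: [1.6, 0.1, -1.4]
grip_width: -0.0
finger_force: 0.6
t: 6.55
eef_pos: [0.4569, 0.1211, 0.066]
tcp_rot: [179.8, 0.2, 147.9]
wrist_force: [1.3, 0.6, 0.6]
grip_width: 0.0001
finger_force: 0.7
0.13916071326210877 148.07918934022862 [179.81584666   0.19695821 147.94191887] [0.45688321 0.12108076 0.06602763]
```

View pics/t3.png

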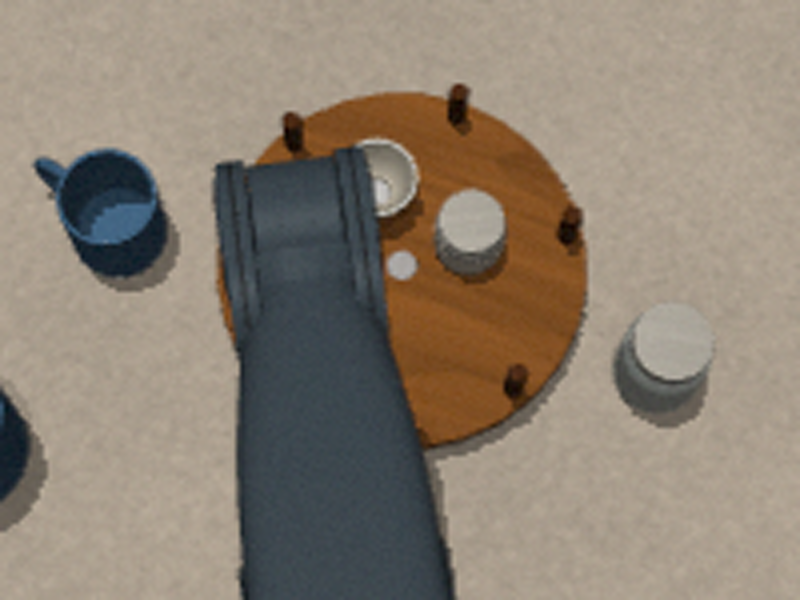

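The platter is turning (posts have moved about 25° counter-clockwise), with the goods, mug and jar undisturbed. I'll carry on.

```bash
python3 -m crank '[{"hand":0,"dp":[-0.02,-0.6,0],"twist":-0.0436},{"hand":0,"dp":[-0.022,-0.72,0],"twist":-0.0524},{"hand":0,"dp":[-0.022,-0.72,0],"twist":-0.0524},{"hand":0,"dp":[-0.022,-0.72,0],"twist":-0.0524},{"hand":0,"dp":[-0.022,-0.72,0],"twist":-0.0524},{"hand":0,"dp":[-0.022,-0.72,0],"twist":-0.0524},{"hand":0,"dp":[-0.022,-0.72,0],"twist":-0.0524},{"hand":0,"dp":[-0.02,-0.72,0],"twist":-0.0524}]'
python3 -m crank '[{"hand":0,"dp":[-0.022,-0.72,0],"twist":-0.0524},{"hand":0,"dp":[-0.022,-0.72,0],"twist":-0.0524},{"hand":0,"dp":[-0.022,-0.72,0],"twist":-0.0524},{"hand":0,"dp":[-0.022,-0.72,0],"twist":-0.0524},{"hand":0,"dp":[-0.022,-0.72,0],"twist":-0.0524},{"hand":0,"dp":[-0.022,-0.72,0],"twist":-0.0524},{"hand":0,"dp":[-0.02,-0.48,0],"twist":-0.0349},{"hand":0,"dp":[-0.01,-0.24,0],"twist":-0.0175}]'
python3 - <<'E'
from h import *
s=read_state();d=s['eef_pos'][:2]-np.array([.575,.0475]);print(np.hypot(*d),np.degrees(np.arctan2(d[1],d[0])),s['tcp_rot'],s['eef_pos'])
f=grab_frame('side');cv2.imwrite('pics/s4.png',cv2.cvtColor(cv2.resize(f['frame'][125:275,190:390],None,fx=4,fy=4,interpolation=cv2.INTER_CUBIC),cv2.COLOR_RGB2BGR))
E
```

```text
t: 7.45
eef_pos: [0.4371, 0.0687, 0.0654]
tcp_rot: [179.9, 0.2, 171.4]
wrist_force: [1.1, 1.5, 0.2]
grip_width: -0.0
finger_force: 0.6
t: 8.25
eef_pos: [0.4387, 0.0184, 0.0651]
tcp_rot: [180.0, 0.1, -167.6]
wrist_force: [-0.0, 1.9, 0.6]
grip_width: 0.0003
finger_force: 0.6
0.13939577843415848 -167.9340296939968 [ 1.79984583e+02  9.94230969e-02 -1.67644304e+02] [0.43868381 0.01836101 0.06508004]
```

View pics/s4.png

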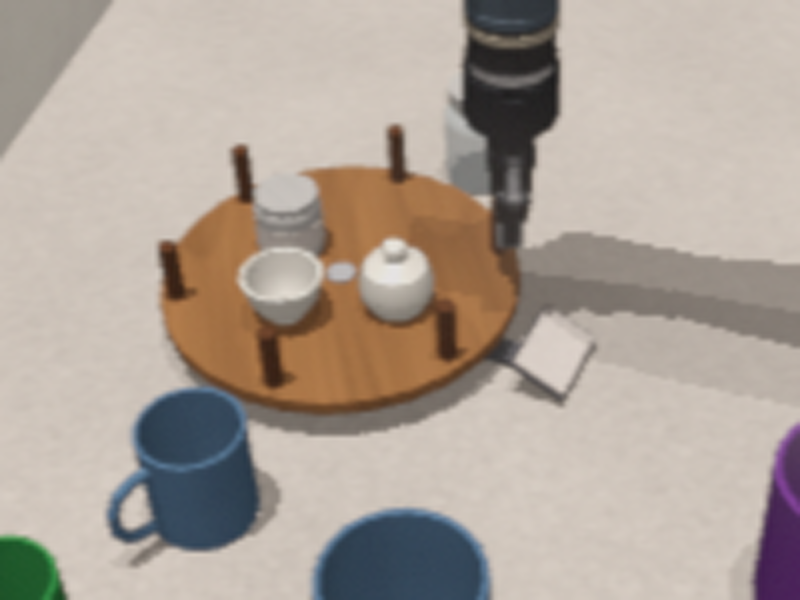

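The side view shows the finger at the post at crop (510,240), and the pot (knob at crop (394,250)) swinging towards the card at (553,355), all upright. I'll measure the remaining angle.

```bash
python3 - <<'E'
from h import *
f=grab_frame('side')
h=ray(f,190+341/4,125+271/4,.042)[:2];print('hub',h)
def rep(n,u,v,z):
    q=ray(f,190+u/4,125+v/4,z)[:2];d=q-h;print(n,q.round(3),'r',np.hypot(*d).round(3),'ang',np.degrees(np.arctan2(d[1],d[0])).round(1))
rep('knob',394,243,.103);rep('belly',397,285,.067)
for u,v in((395,128),(241,149),(169,245),(269,335),(445,303)): rep('post',u,v,.095)
rep('card',553,355,.026);rep('neck',502,352,.015)
E
```

```text
hub [0.57516579 0.05297281]
knob [0.52  0.081] r 0.061 ang 153.0
belly [0.518 0.09 ] r 0.068 ang 147.5
post [ 0.557 -0.081] r 0.135 ang -97.7
post [ 0.68  -0.028] r 0.133 ang -37.8
post [0.698 0.104] r 0.133 ang 22.6
post [0.59 0.19] r 0.138 ang 83.8
post [0.469 0.134] r 0.134 ang 142.6
card [0.389 0.106] r 0.193 ang 164.2
neck [0.432 0.098] r 0.15 ang 162.6
```

```bash
python3 -m crank '[{"hand":0,"dp":[-0.015,-0.48,0],"twist":-0.0349},{"hand":0,"dp":[-0.015,-0.48,0],"twist":-0.0349},{"hand":0,"dp":[-0.015,-0.48,0],"twist":-0.0349},{"hand":0,"dp":[-0.015,-0.48,0],"twist":-0.0349},{"hand":0,"dp":[-0.015,-0.48,0],"twist":-0.0349},{"hand":0,"dp":[-0.01,-0.24,0],"twist":-0.0175},{"hand":0,"dp":[-0.01,-0.24,0],"twist":-0.0175},{"hand":0,"dp":[0,0,0],"twist":0}]'
python3 -m crank '[{"hand":0,"dp":[0,0.5,0],"twist":0},{"hand":0,"dp":[0,0.5,0],"twist":0},{"hand":0,"dp":[0,0,-2.5],"twist":0},{"hand":0,"dp":[0,0,-4.5],"twist":0},{"hand":0,"dp":[0,0,-4.5],"twist":0},{"hand":0,"dp":[2,0,-4.5],"twist":0},{"hand":0,"dp":[2,0,0],"twist":0},{"hand":0,"dp":[0,0,0],"twist":0}]'
python3 - <<'E'
from h import *
f=grab_frame('wrist');save(f,'w5')
for o in('sugar_pot','stand'):print(o,[(r['p'],np.round(r['rect'])) for r in recognise(o,f)[:2]])
E
```

```text
t: 9.15
eef_pos: [0.4475, -0.0089, 0.0643]
tcp_rot: [-180.0, -0.0, -155.6]
wrist_force: [0.7, 0.1, 0.3]
grip_width: -0.0002
finger_force: 0.1
t: 9.95
eef_pos: [0.4066, -0.0164, 0.2267]
tcp_rot: [-179.8, 0.2, -155.7]
wrist_force: [0.7, -0.4, 0.0]
grip_width: 0.0003
finger_force: 0.0
sugar_pot [(0.96, array([344., 260., 368., 288.]))]
stand [(0.76, array([203., 166., 434., 348.]))]
```

View pics/w5.png

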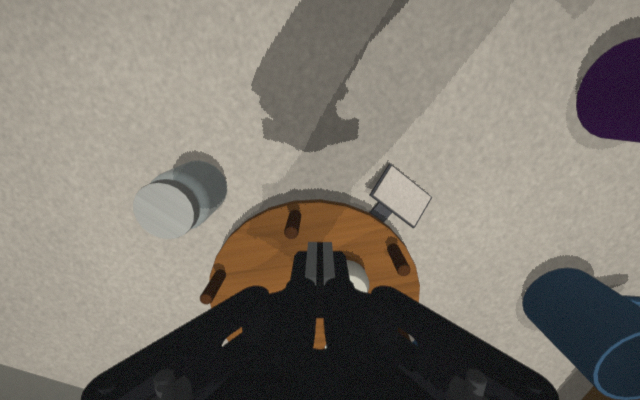

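The fingers hide the pot here (card at (402,195), posts at (293,222) and (400,258)). I'll shift aside and turn the tool back for a clear view.

```bash
python3 -m crank '[{"hand":0,"dp":[1.1,-3.6,0],"twist":0},{"hand":0,"dp":[1.1,-3.6,0],"twist":0},{"hand":0,"dp":[1.1,-3.6,-1],"twist":0},{"hand":0,"dp":[1.1,-3.6,-1],"twist":0},{"hand":0,"dp":[0,0,0],"twist":0.149},{"hand":0,"dp":[0,0,0],"twist":0.149},{"hand":0,"dp":[0,0,0],"twist":0.149},{"hand":0,"dp":[0,0,0],"twist":0.149}]'
python3 -m crank '[{"hand":0,"dp":[0,0,0],"twist":0.149},{"hand":0,"dp":[0,0,0],"twist":0.149},{"hand":0,"dp":[0,0,0],"twist":0.149},{"hand":0,"dp":[0,0,0],"twist":0.149},{"hand":0,"dp":[0,0,0],"twist":0.149},{"hand":0,"dp":[0,0,0],"twist":0.149},{"hand":0,"dp":[0,0,0],"twist":0.149},{"hand":0,"dp":[0,0,0],"twist":0.149}]'
python3 - <<'E'
from h import *
f=grab_frame('wrist');save(f,'w6')
for o in('sugar_pot','stand'):print(o,[(r['p'],np.round(r['rect'])) for r in recognise(o,f)[:2]])
E
```

```text
t: 10.9
eef_pos: [0.4262, -0.1651, 0.2423]
tcp_rot: [179.9, -0.2, 169.9]
wrist_force: [0.1, -0.6, -0.4]
grip_width: 0.0003
finger_force: 0.0
t: 11.7
eef_pos: [0.4262, -0.1649, 0.2422]
tcp_rot: [-179.9, -0.1, 101.6]
wrist_force: [0.1, -0.1, 0.1]
grip_width: -0.0002
finger_force: 0.0
sugar_pot [(0.73, array([348., 144., 411., 222.]))]
stand [(0.85, array([361.,   1., 640., 151.]))]
```

View pics/w6.png

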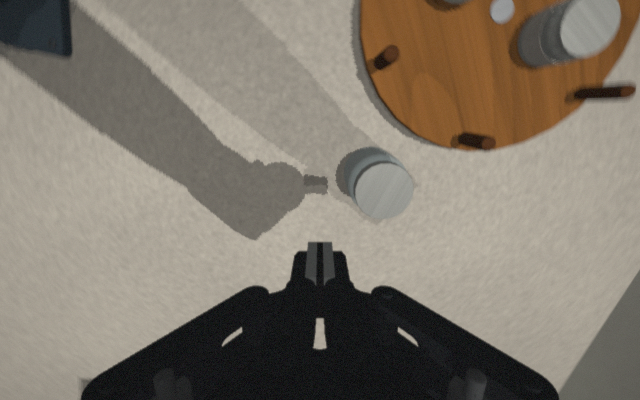

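I overshot: the platter is cut off at top right, and the "pot" reported at (380,183) is really the jar. Coming back part of the way.

```bash
python3 -m crank '[{"hand":0,"dp":[4.1,1.5,0],"twist":0},{"hand":0,"dp":[4.1,1.5,0],"twist":0},{"hand":0,"dp":[4.1,1.5,0],"twist":0},{"hand":0,"dp":[0,0,0],"twist":0},{"hand":0,"dp":[0,0,0],"twist":0}]'
python3 - <<'E'
from h import *
import pickle
f=grab_frame('wrist');g=grab_frame('side');t=grab_frame('top')
pickle.dump((f,g,t),open('v7.pkl','wb'))
for n,q in(('w',f),('s',g),('t',t)):
  for o in('sugar_pot','stand'):print(n,o,[(r['p'],np.round(r['rect'])) for r in recognise(o,q)[:2]])
a=g['frame'][135:260,225:345];b=t['frame'][95:245,245:405]
c=np.zeros((600,640,3),np.uint8);c[:400]=f['frame'];c[400:,:192]=cv2.resize(a,(192,200));c[400:,200:413]=cv2.resize(b,(213,200))
save({'frame':c},'c7')
E
```

```text
t: 12.35
eef_pos: [0.4448, -0.0349, 0.2437]
tcp_rot: [-179.9, 0.0, 102.2]
wrist_force: [0.3, -0.2, 0.9]
grip_width: -0.0002
finger_force: 0.0
w sugar_pot [(0.56, array([374.,  71., 432., 131.]))]
w stand [(0.95, array([272.,   0., 614., 256.])), (0.41, array([320.,   0., 610., 253.]))]
s sugar_pot [(0.74, array([283., 185., 299., 202.]))]
s stand []
t sugar_pot [(0.62, array([392., 172., 404., 198.])), (0.51, array([310., 170., 328., 187.]))]
t stand [(0.7, array([278., 115., 355., 228.]))]
```

View pics/c7.png

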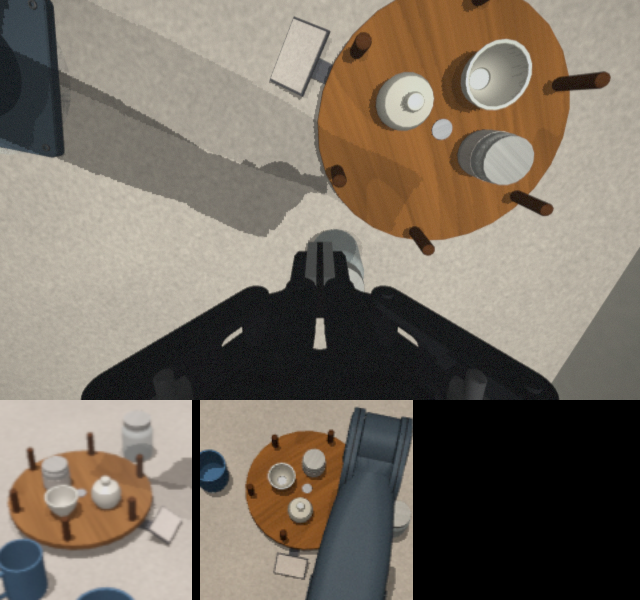

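The view is clear now: wrist hub (442,129), knob (416,101), pot belly (404,101), and card centre about (301,57). The mug and jar stand as before. I'll compute the remaining angle.

```bash
python3 - <<'E'
from h import *
import pickle
from scipy.spatial.transform import Rotation
f,g,t=pickle.load(open('v7.pkl','rb'))
def rep(n,F,h,u,v,z):
    q=ray(F,u,v,z)[:2];d=q-h;print(n,q.round(3),'r',np.hypot(*d).round(3),'ang',np.degrees(np.arctan2(d[1],d[0])).round(1))
h=ray(f,442,129,.042)[:2];print(h)
rep('knob',f,h,416,101,.1);rep('belly',f,h,404,101,.067)
for u,v in((298,17),(330,34),(306,96),(270,80)):rep('card',f,h,u,v,.026)
rep('cardc',f,h,301,57,.026);rep('neck',f,h,323,69,.015)
for u,v in((363,38),(339,177),(427,248),(545,208),(603,80)):rep('post',f,h,u,v,.092)
# sub-pixel in the top view: white pot & card masks
h=ray(t,325.4,161.6,.042)[:2]
fr=t['frame'].astype(int); hsv=cv2.cvtColor(t['frame'],cv2.COLOR_RGB2HSV)
def cen(x0,y0,x1,y1,thr=190):
    m=(fr[y0:y1,x0:x1].min(2)>thr);v,u=np.nonzero(m);return u.mean()+x0,v.mean()+y0,m.sum()
c=cen(308,167,332,190,150);print(c);rep('top pot',t,h,c[0],c[1],.07)
rep('top card',t,h,313.4,219.3,.026)
h=ray(g,190+341/4,125+271/4,.042)[:2]
rep('side card',g,h,190+553/4,125+355/4,.026)
c=(225+105.5*.625,135+(480-400)*.625);rep('side knob',g,h,*c,.1)
c=(225+106*.625,135+(493-400)*.625);rep('side belly',g,h,*c,.068)
E
```

```text
[0.57655462 0.05059834]
knob [0.518 0.069] r 0.062 ang 162.2
belly [0.516 0.069] r 0.064 ang 162.9
card [0.384 0.132] r 0.209 ang 157.0
card [0.423 0.123] r 0.17 ang 154.7
card [0.409 0.053] r 0.167 ang 179.2
card [0.364 0.061] r 0.213 ang 177.1
cardc [0.395 0.093] r 0.186 ang 166.7
neck [0.423 0.087] r 0.158 ang 166.5
post [0.455 0.112] r 0.137 ang 153.1
post [ 0.464 -0.021] r 0.134 ang -147.4
post [ 0.585 -0.083] r 0.134 ang -86.3
post [ 0.698 -0.007] r 0.134 ang -25.6
post [0.692 0.127] r 0.138 ang 33.5
(np.float64(319.9006211180124), np.float64(175.46583850931677), np.int64(161))
top pot [0.519 0.067] r 0.057 ang 160.5
top card [0.388 0.09 ] r 0.189 ang 167.3
side card [0.389 0.106] r 0.193 ang 164.2
side knob [0.515 0.072] r 0.064 ang 162.1
side belly [0.515 0.075] r 0.064 ang 160.2
```

Card edges give the front at 167.0°, and the pot is at about 162.5°, so 4.5° remain. I'll nudge the same post (now at 213.5°) again, from θ ≈ 196° to 210°.

```bash
python3 -m crank '[{"hand":0,"dp":[4.5,0.9,0],"twist":0},{"hand":0,"dp":[0,0,3],"twist":-0.14},{"hand":0,"dp":[0,0,4],"twist":-0.14},{"hand":0,"dp":[0,0,4],"twist":0},{"hand":0,"dp":[0,0,2.8],"twist":0},{"hand":0,"dp":[0,0,0],"twist":0},{"hand":0,"dp":[0,0,0],"twist":0}]'
```

```text
t: 13.5
eef_pos: [0.444, 0.0098, 0.1065]
tcp_rot: [-180.0, -0.0, 118.0]
wrist_force: [-0.5, 0.0, 0.9]
grip_width: -0.0002
finger_force: 0.0
```

```bash
python3 -m crank '[{"hand":0,"dp":[0,0,2],"twist":0},{"hand":0,"dp":[0,0,2],"twist":0},{"hand":0,"dp":[0,0,0],"twist":0},{"hand":0,"dp":[-0.6,0,0],"twist":0},{"hand":0,"dp":[-0.6,0,0],"twist":0},{"hand":0,"dp":[-0.4,-0.05,0],"twist":0},{"hand":0,"dp":[-0.3,-0.05,0],"twist":0},{"hand":0,"dp":[-0.3,-0.05,0],"twist":0}]'
python3 -m crank '[{"hand":0,"dp":[-0.3,0,0],"twist":0},{"hand":0,"dp":[-0.3,-0.05,0],"twist":0},{"hand":0,"dp":[-0.2,0,0],"twist":0},{"hand":0,"dp":[-0.2,0,0],"twist":0},{"hand":0,"dp":[0,0,0],"twist":0},{"hand":0,"dp":[0,0,0],"twist":0}]'
python3 -m crank '[{"hand":0,"dp":[0.5,0,0],"twist":0},{"hand":0,"dp":[0.5,0,0],"twist":0},{"hand":0,"dp":[0,0,-3],"twist":0},{"hand":0,"dp":[0,0,-4.5],"twist":0},{"hand":0,"dp":[0,0,-4.5],"twist":0},{"hand":0,"dp":[-3,0,-4.5],"twist":0.12},{"hand":0,"dp":[-2,0,0],"twist":0.12},{"hand":0,"dp":[0,0,0],"twist":0}]'
python3 - <<'E'
from h import *
f=grab_frame('wrist');save(f,'w8');T=f['pose']
print(proj(f,[[.5762,.0500,.042],[.5162,.066,.1],[.455,.1,.095]]).round())
fr=f['frame'];hsv=cv2.cvtColor(fr,cv2.COLOR_RGB2HSV)
# platter (orange) mask -> non-orange blobs inside its hull
m=((hsv[...,0]<18)&(hsv[...,1]>110)&(hsv[...,2]>70)).astype(np.uint8)
m=cv2.morphologyEx(m,cv2.MORPH_OPEN,np.ones((5,5)))
n,l,s,c=cv2.connectedComponentsWithStats(m);k=1+s[1:,4].argmax();print('platter',s[k])
hull=cv2.convexHull(np.argwhere(l==k)[:,::-1].astype(np.int32));M=np.zeros_like(m);cv2.fillConvexPoly(M,hull,1)
w=((hsv[...,1]<70)&(hsv[...,2]>110)).astype(np.uint8)*M
n,l,s,c=cv2.connectedComponentsWithStats(w)
for i in range(1,n):
    if s[i,4]>60: print('white in platter',s[i],c[i].round(1))
w=((hsv[...,1]<60)&(hsv[...,2]>205)).astype(np.uint8)
n,l,s,c=cv2.connectedComponentsWithStats(w)
for i in range(1,n):
    if s[i,4]>300: print('bright',s[i],c[i].round(1))
d=((hsv[...,2]<85)).astype(np.uint8)*M
n,l,s,c=cv2.connectedComponentsWithStats(d)
for i in range(1,n):
    if s[i,4]>60: print('dark',s[i],c[i].round(1))
for o in('sugar_pot','stand','bowl','tin'):print(o,[(r['p'],np.round(r['rect'])) for r in recognise(o,f)[:2]])
import pickle;pickle.dump(f,open('v8.pkl','wb'))
E
```

```text
t: 14.3
eef_pos: [0.4538, -0.0103, 0.0669]
tcp_rot: [179.9, -0.0, 118.0]
wrist_force: [0.4, 1.9, 0.8]
grip_width: -0.0
finger_force: 0.6
t: 14.9
eef_pos: [0.4574, -0.0195, 0.0662]
tcp_rot: [-180.0, 0.0, 118.0]
wrist_force: [-0.4, -0.1, 0.3]
grip_width: -0.0001
finger_force: 0.0
t: 15.7
eef_pos: [0.4746, -0.0551, 0.2298]
tcp_rot: [179.8, 0.2, 104.1]
wrist_force: [0.5, 1.3, -0.4]
grip_width: 0.0002
finger_force: 0.0
[[429. 110.]
 [396.  76.]
 [340.  15.]]
platter [  297     0   267   228 37790]
white in platter [ 449    4   72   80 4009] [482.2  45.3]
white in platter [ 358   48   58   63 2799] [387.2  78.2]
white in platter [418  98  22  22 390] [428.5 108.5]
white in platter [ 473  107   54   57 2366] [499.4 135.2]
bright [450   6  70  76 407] [480.1  47.8]
bright [455  41  20  22 337] [464.4  52. ]
bright [ 365   51   50   54 1746] [390.6  76.6]
dark [324  12  20  26 291] [332.3  26.6]
dark [436  25  31  62 612] [446.   63.1]
dark [543  43  20  18 259] [553.2  52.5]
dark [445 113  15  41 125] [450.  132.2]
dark [461 114  15  45 183] [466.5 138.9]
dark [308 153  20  22 284] [318.4 163.1]
dark [505 171  20  14 175] [513.4 176.7]
dark [321 182  12  12  70] [327.7 185.9]
dark [400 214  21  14 181] [408.6 221.5]
sugar_pot [(0.96, array([355.,  48., 417., 110.])), (0.56, array([285., 216., 339., 279.]))]
stand [(0.95, array([251.,   0., 608., 245.]))]
bowl [(0.9, array([443.,   5., 522.,  86.]))]
tin [(0.73, array([446., 107., 532., 163.]))]
```

```bash
python3 - <<'E'
from h import *
import pickle
f=pickle.load(open('v8.pkl','rb'))
h=ray(f,428.5,108.5,.042)[:2];print('hub',h)
for n,u,v,z in(('pot',387.2,78.2,.070),('pot rect',386,79,.07),('post',332.3,26.6,.07),('post',318.4,163.1,.07),('post',408.6,221.5,.08)):
    q=ray(f,u,v,z)[:2];d=q-h;print(n,q.round(3),np.hypot(*d).round(3),(np.degrees(np.arctan2(d[1],d[0]))%360).round(1))
f,g,t=pickle.load(open('v7.pkl','rb'));
fr=f['frame'];hsv=cv2.cvtColor(fr,cv2.COLOR_RGB2HSV)
w=((hsv[...,1]<70)&(hsv[...,2]>110)).astype(np.uint8);w[:,:365]=0;w[150:]=0;w[:,460:]=0
n,l,s,c=cv2.connectedComponentsWithStats(w)
H=ray(f,442,129,.042)[:2]
for i in range(1,n):
    if s[i,4]>200:
        d=ray(f,*c[i],.07)[:2]-H;print('v7',s[i],c[i],np.degrees(np.arctan2(d[1],d[0])))
# sharp card outline (before) in v7: bright low-saturation quad
w=((hsv[...,1]<60)&(hsv[...,2]>190)).astype(np.uint8);w[:,345:]=0;w[130:]=0;w[:,:255]=0
n,l,s,c=cv2.connectedComponentsWithStats(w);k=1+s[1:,4].argmax();print(s[k],c[k])
r=cv2.minAreaRect(np.argwhere(l==k)[:,::-1].astype(np.float32));d=ray(f,*r[0],.026)[:2]-H;print('card',r,np.degrees(np.arctan2(d[1],d[0])))
# settled? post fit in side view vs. now
g=grab_frame('side');s=read_state();print(s['t'],[ (o,[np.round(r['rect']) for r in recognise(o,g)[:1]]) for o in('sugar_pot','mug','jar','bowl','tin')])
E
```

```text
hub [0.57551734 0.05118602]
pot [0.515 0.066] 0.062 166.3
pot rect [0.514 0.065] 0.063 167.4
post [0.45  0.096] 0.133 160.3
post [ 0.469 -0.034] 0.136 218.5
post [ 0.584 -0.072] 0.123 274.0
v7 [365   0  29  22 304] [374.07565789   6.57565789] 140.79065348197287
v7 [ 379   72   55   58 2421] [406.1094589  100.13258984] 161.62710213909105
v7 [432 119  20  21 338] [441.56213018 128.84319527] -178.4630321931493
[ 272   20   53   71 2097] [297.21554602  54.8297568 ]
card ((296.8136291503906, 55.04734802246094), (33.69231033325195, 63.76923751831055), 22.61986541748047) 166.81458683258134
16.0 [('sugar_pot', [array([286., 182., 304., 202.])]), ('mug', [array([267., 252., 313., 322.])]), ('jar', [array([302., 139., 323., 176.])]), ('bowl', [array([256., 186., 272., 207.])]), ('tin', [array([249., 172., 268., 192.])])]
```

The pot is at about 166.5° against a front of about 167°, the gripper is clear, and everything is standing. Handing in.

```bash
python3 -c "
from rig import *
print(finish_job())"
```

```text
the job is handed in; nothing more can be done
None
```

The sugar pot now stands at the front, within about 1° of straight behind the price card by my camera measurements. The goods stand upright, the mug and jar were not touched, and the job was handed in at about 16 s with the arm clear.

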